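Set the trailing pointer of a spring pull gauge to the marked pull

TASK

On the spring pull gauge, first slide the trailing pointer all the way back until it rests against the arm of the spring slide in its home position. Then draw the slide out by its upright handle plate until the pointer it carries along stands level with the clip on the rule, hold it there a moment, and ease the slide back home without letting it snap, so that the pointer is left standing at the clip. Leave the clip where it is and do not disturb the things around the gauge.

Things in the scene. Friction and masses are not known exactly. Their poses are not given: they have to be found in the camera images.
- gauge: Spring pull gauge, fixed: dark steel base, x -75 to 65, y -156 to 170 mm, 10 mm high, origin on the table. Its +y is the pull direction, roughly to the robot's left; its -x side faces the robot. Along x = 30 mm: housing, rod, handle plate. Along x = -30: pointer rail, top 22 mm high. At x -67 to -49: white rule, top 18 mm high, 10 mm graduations. Rail and rule run over y -6 to 164.
- housing_front (a point): Centre of the front face of the grey spring housing, at gauge x 30, y -66, z 30 mm; turns with the gauge. The housing is 66 mm wide, 52 mm high and reaches 85 mm back (-y). Here a 10 mm steel rod (axis 30 mm high) comes out and carries the handle plate.
- pull_slide (a joint): How far the spring slide (rod, handle plate, arm) is drawn out, m: 0 = home (inner stop), 0.11 = outer stop. The spring always pulls it home: about 3.6 N at home, rising 60 N per m (about 8 N at 0.07). Lightly damped: let go, it snaps home.
- handle (a point): Middle of the slide's upright steel handle plate, 65 mm high, at gauge x 30, y = joint value; turns with the gauge. Plate 54 mm wide (x), 8 thick (y), 18 to 88 mm above the table; its top lip reaches 12 mm beyond it on the outer side. At home it leaves a 62 mm gap to the housing: closed fingers can be lowered in behind it to hook it, above the rod (top 35 mm high).
- slide_arm_end (a point): End of the slide's flat side arm (8 mm thick in y, 26 to 38 mm high), in line with the handle plate, at gauge x -41 mm, z 32; turns with the gauge. The arm's outer face pushes the pointer's fin and foot.
- pointer (a joint): Position of the trailing pointer along its rail, m, in the pull direction: 0 = against the arm with the slide at home. The arm pushes it outward only; when the slide goes back it stays where it is (friction about 1.5 N). While arm and pointer touch it reads the same as pull_slide. It starts far out, beyond the clip.
- pointer_index (a point): Centre of the pointer's upright black fin, 65 mm high, at gauge x -30, y = 8 mm + joint value; turns with the gauge. Fin 22 mm wide (x), 8 thick (y), top 75 mm high. Its foot (top 34 mm high) reaches 16 mm further out than the fin's centre. A short needle in line with the fin's centre points to the rule.
- mark (a joint): Position of the clip along the rule, m, same scale as the pointer: the pointer is level with the clip when both joints read the same. Stiff (about 6 N); must stay where it is.
- mark_tip (a point): Tip of the small dark steel clip (12 mm long in y, 15 wide, top 29 mm high) that sits on the robot's side of the rule and marks the wanted pull; at gauge x -56 mm, y = 8 mm + joint value, z 26. Turns with the gauge.
- tape: Bystander: roll of tan tape lying flat, 103 x 101 x 25 mm, origin under its centre.
- carton: Bystander: small brown cardboard gift box 62 x 62 x 32 mm, origin under its centre.
- stone: Bystander: green polished stone point standing upright, 27 x 28 x 75 mm, origin under its centre.

How it is judged:
By the outcome, as a careful person would: the job done as asked, in the order asked, and still so for the second after the job is handed in, with the robot touching nothing.
It also fails if it takes over 48 s, if anything falls off the work surface, if the arm or the gripper's body presses on something with over 40 N, if the wrist force passes 120 N, or if a joint passes its speed limit or range.

ROBOT

A 7-joint arm with a two-finger parallel gripper is mounted at the origin on a cart in front of the work surface, level with it; the furniture and walls round the work are solid. World frame = base frame: x ahead of the robot, y to its left, z up, the work surface at z = 0. Lengths are in mm, angles in rad, forces in N, time in s.
With the tool pointing down it reaches from about 425 to 1025 mm from the base axis. Payload 3.6 kg.
Tool frame: the origin (TCP) lies between the finger pads; the fingertips stand 11 mm ahead of it and the grasp point (between the pads) lies 8 mm behind it; z points along the fingers, y is the line along which they close (so a half turn about z gives the same grasp; the last joint's range is limited). The gripper opens to 85 mm and grips with 20 to 120 N. Pads are 22 mm wide; open, the fingers measure 114 mm over their backs; the gripper's body (76 mm by 85 mm) begins 54 mm behind the grasp point. The pads swing forward as they close: fully open they stand 13 mm farther back than shut.
Start: joints at [-1.315, 0.591, 0.048, 1.609, -0.033, 0.943, -0.034], TCP at [247.779, 681.348, 242.302] pointing down, gripper open.
Joint ranges: [-2.69, 2.69], [-0.47, 2.24], [-1.27, 1.36], [0.19, 2.51], [-1.53, 4.68], [0.08, 2.07], [-3.09, 3.09]. Speed limits (rad/s): [2.57, 2.57, 3.14, 3.14, 3.14, 3.14, 3.14].

INTERFACE

Orientations are given as a unit quaternion [w, x, y, z].
In Python, from bench import ctrl, optics gives the robot as it stands (ctrl), with the cameras (optics).
- The arm moves only by the shell command python3 steer.py 'ROWS' [FORCE]. ROWS is one flat JSON list of numbers that holds 1 to 5 rows one after another, with no inner brackets; each row has 5 numbers: dx, dy, dz in mm, then a turn about the tool's z in rad, then the finger opening in mm; each row shifts and turns the commanded pose from where the row before left it, along the tool's axes as they then stand; what a row does not reach is not made up. A row lasts 1/8 s, in which the tool goes at most 62.5 mm and 0.188 rad, less where a joint would pass 70% of its speed; a pose out of reach is approached as far as the arm can. The fingers move at their own pace and stop on an object; FORCE is the grip in N (left out, the last holds). Time passes only in rows, so rows that do not move let the fingers close. It prints the time, the measured TCP pose, the force, the opening and the grip force at its end. Input that does not fit is refused with a message, and nothing moves.
- ctrl.state(): the state, without advancing time (a new reading comes with each control period).
- optics.snapshot(name): name is "scene" or "top" or "wrist"; returns a dict with "image" (480x640x3 uint8, blue, green, red), "mtx" (3x3 intrinsics, pixels), "D" ([k1, k2, p1, p2, k3] as OpenCV has them; the pictures are not rectified), "rvec" (rotation vector, rad) and "tvec" (3), from world to camera coordinates, as OpenCV has them; the wrist camera has in their place "hand_eye" (4x4, takes a point from camera to tool coordinates, whose origin is the TCP and whose axes are the flange's). Camera axes: x right, y down, z forward; pixel columns grow to the right and rows downward; lengths in mm; the calibration is good to about 2 mm. A picture is of the moment at which its call begins: read the wrist's pose just before it. There is no depth.
- ctrl.sign_off(): hands the job in; it is judged then, once.
The state is a dict: "clock": time; "qpos": joint angles; "qd": joint speeds; "joint_efforts": joint torques, N m; "position": TCP position; "ee_rot": TCP orientation; "ft_force": force on the tool from outside, world axes, zero at the start; "moment": the same for the moment, N m; "gripper_width": finger opening in mm; "finger_force": force on a finger pad.
Only numpy, scipy, OpenCV 4.12 (cv2) and the standard library are available. Lean on these libraries where they do the work, as an engineer would, in place of code of your own. Each camera call takes 0.05 s, during which the arm holds its last target. There are 200 camera calls.

## Working session

There is one attempt and no reset: what is moved stays moved. The work goes in short steps, Python scripts to look and compute and a shell command to move; the robot and the scene stay as the last step left them, time stands still between calls to the robot, and variables do not carry over. Pictures are saved under pics/ and viewed, at most 10 in all, crops included, and the job is handed in when it is done.

```bash
ls; mkdir -p pics
python3 - <<'E'
from bench import ctrl, optics
import cv2,pickle
s=ctrl.state();print({k:s[k] for k in('clock','position','ee_rot','gripper_width','ft_force')})
d={}
for n in("scene","top"):
    d[n]=optics.snapshot(n);cv2.imwrite(f"pics/{n}0.png",d[n]["image"])
    print(n,d[n]['mtx'],d[n]['D'],d[n]['rvec'],d[n]['tvec'])
pickle.dump(d,open('d0.pkl','wb'))
E
```

```text
bench.py
pics
steer.py
{'clock': 0.0, 'position': array([247.50945559, 680.56852621, 241.1203894 ]), 'ee_rot': array([-1.32384795e-04,  1.73487235e-01,  9.84835450e-01, -1.13926747e-03]), 'gripper_width': 85.4046053030762, 'ft_force': array([-0.61729629, -0.51836067, -0.47114605])}
scene [[526.09199274   0.         319.21295787]
 [  0.         526.09199274 238.20436207]
 [  0.           0.           1.        ]] [-0.13354774  0.          0.          0.          0.        ] [ 0.87704987 -2.37571955  1.26942836] [372.61144595 243.38216296 663.65389742]
top [[585.88066432   0.         327.64348967]
 [  0.         585.88066432 239.11036215]
 [  0.           0.           1.        ]] [0.01327792 0.         0.         0.         0.        ] [ 2.08970567 -2.13412631  0.22165986] [-44.90371834 502.47587855 993.40392055]
```

View pics/scene0.png

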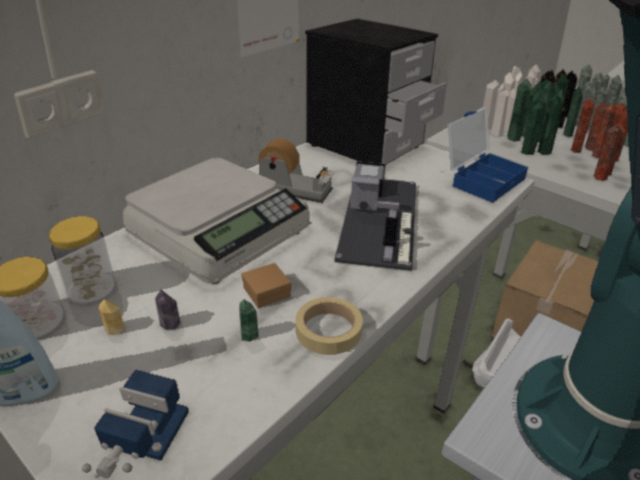

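View pics/top0.png

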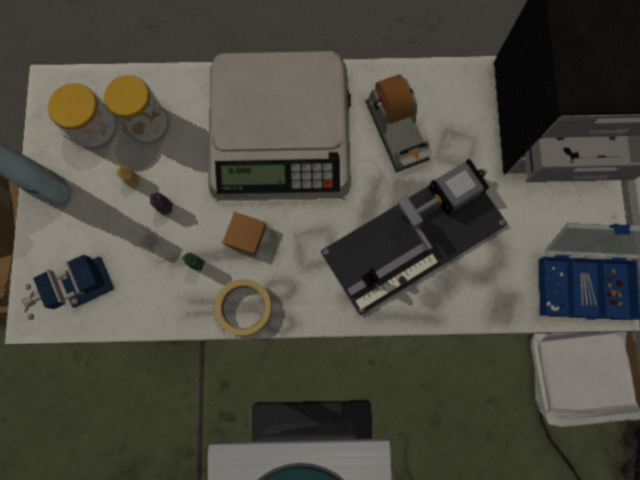

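The top view shows the gauge at about (320-510, 160-312), with the housing upper right (463,187) and the black pointer at (370,277). I'll enlarge both views.

Run:
```python
import cv2,pickle
d=pickle.load(open('d0.pkl','rb'))
c=d['top']['image'][155:318,312:514];cv2.imwrite('pics/topc.png',cv2.resize(cv2.convertScaleAbs(c,alpha=1.5,beta=15),None,fx=3.6,fy=3.6,interpolation=cv2.INTER_CUBIC))
c=d['scene']['image'][155:275,325:435];cv2.imwrite('pics/scc.png',cv2.resize(cv2.convertScaleAbs(c,alpha=1.5,beta=15),None,fx=5,fy=5,interpolation=cv2.INTER_CUBIC))
```

```text
(no output)
```

View pics/topc.png

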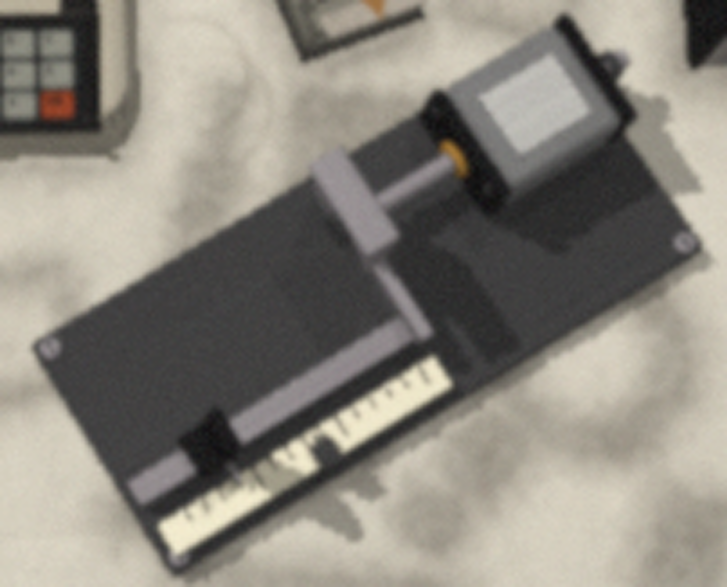

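View pics/scc.png

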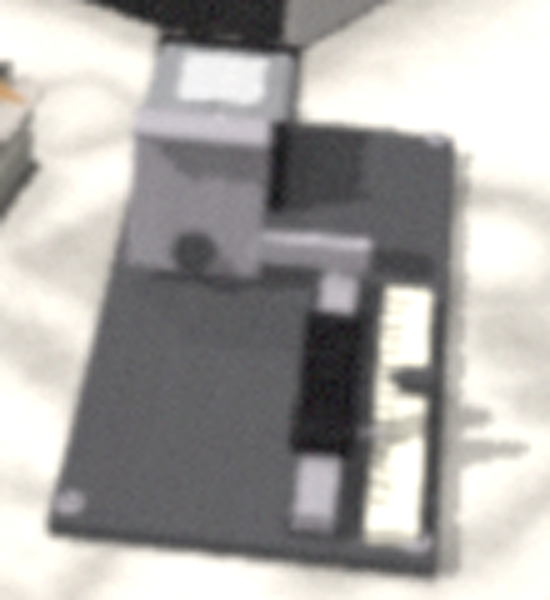

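The crops show the base corners, rule, pointer fin, and the clip at top-crop (325,450) and scene-crop (410,380). Next I fit the pose from both views.

```bash
cat > h.py <<'E'
import numpy as np,cv2,pickle
from scipy.optimize import least_squares
d=pickle.load(open('d0.pkl','rb'))
def proj(v,P):
    s=d[v];return cv2.projectPoints(np.array(P,float).reshape(-1,1,3),s['rvec'],s['tvec'],s['mtx'],s['D'])[0].reshape(-1,2)
def px(v,a):
    a=np.array(a,float);return a/3.6+[312,155] if v=='top' else a/5+[325,155]
def world(p,G):
    G=np.array(G,float).reshape(-1,3);c,s=np.cos(p[2]),np.sin(p[2])
    return G@np.array([[c,s,0],[-s,c,0],[0,0,1]])+[p[0],p[1],0]
E
python3 - <<'E'
from h import *
obs=[('top',(65,170,10),(37,347)),('top',(-75,170,10),(173,572)),('top',(-75,-156,10),(702,246)),
('top',(-67,164,18),(172,556)),('top',(-49,164,18),(157,530)),('top',(-67,-6,18),(454,382)),('top',(-49,-6,18),(434,356)),
('top',(57,16,88),(313,168)),('top',(57,-4,88),(340,150)),('top',(3,-4,88),(399,238)),('top',(3,16,88),(373,258)),
('scene',(65,170,10),(52,522)),('scene',(-75,170,10),(433,560)),('scene',(-75,-156,10),(455,140)),
('scene',(-49,164,18),(365,537)),('scene',(-67,164,18),(418,545)),('scene',(-49,-6,18),(385,287)),('scene',(-67,-6,18),(433,290))]
f=lambda p:np.concatenate([proj(v,world(p,g))[0]-px(v,o) for v,g,o in obs])
r=least_squares(f,[700,-100,0.5],loss='soft_l1');p=r.x;print(p,np.degrees(p[2]));print(f(p).reshape(-1,2).round(1).tolist())
np.save('pose.npy',p)
# free two-view triangulation of the corner (65,170) and clip, as check
for nm,a,b in(('corner',(37,347),(52,522)),('clip top',(325,450),(410,378))):
    q=least_squares(lambda X:np.concatenate([proj('top',X)[0]-px('top',a),proj('scene',X)[0]-px('scene',b)]),[700,-100,10]).x
    c,s=np.cos(p[2]),np.sin(p[2]);e=q[:2]-p[:2];print(nm,q.round(1),'gauge',c*e[0]+s*e[1],-s*e[0]+c*e[1])
for y in (40,50,60,70):print('clip',y,[((proj('top',world(p,(-56,8+y,27)))[0]-[312,155])*3.6).round(),((proj('scene',world(p,(-56,8+y,27)))[0]-[325,155])*5).round()])
for y in (90,100,110,120,130):print('ptr',y,[((proj('top',world(p,g))[0]-[312,155])*3.6).round().tolist() for g in((-19,8+y,75),(-41,8+y,75),(-30,24+y,34))],[((proj('scene',world(p,g))[0]-[325,155])*5).round().tolist() for g in((-30,12+y,75),(-30,24+y,34))])
E
```

```text
[ 516.99871657 -219.98997522   44.51013386] 2550.2428160192107
[[-2.6, -0.0], [-0.2, 2.4], [1.0, 1.4], [0.8, 0.9], [-0.3, -0.4], [1.2, 0.6], [1.3, -0.4], [-2.2, -0.0], [-0.0, -0.8], [0.6, 0.4], [-1.9, 0.7], [-1.9, -0.3], [0.5, 1.0], [-0.4, -0.6], [-0.0, -1.7], [-0.4, -2.1], [-0.1, -0.7], [-0.8, -0.3]]
corner [487.6 -45.4   6.6] gauge 62.533132432806845 165.64077584006733
clip top [ 428.7 -189.1   23.5] gauge -60.727578608862586 71.15676101025849
clip 40 [array([360., 418.]), array([399., 337.])]
clip 50 [array([343., 428.]), array([398., 350.])]
clip 60 [array([326., 439.]), array([397., 364.])]
clip 70 [array([310., 449.]), array([397., 378.])]
ptr 90 [[244.0, 391.0], [269.0, 430.0], [222.0, 440.0]] [[336.0, 295.0], [324.0, 408.0]]
ptr 100 [[227.0, 402.0], [252.0, 441.0], [205.0, 451.0]] [[334.0, 310.0], [322.0, 423.0]]
ptr 110 [[209.0, 413.0], [234.0, 452.0], [188.0, 461.0]] [[333.0, 324.0], [320.0, 438.0]]
ptr 120 [[192.0, 424.0], [216.0, 463.0], [171.0, 472.0]] [[331.0, 339.0], [319.0, 454.0]]
ptr 130 [[174.0, 434.0], [199.0, 474.0], [154.0, 482.0]] [[330.0, 354.0], [317.0, 470.0]]
```

```bash
python3 steer.py '[-40,-27,-3,0,0,-40,-27,-3,0,0,-40,-27,-3,0,0,-40,-27,-3,0,0,-40,-27,-3,0,0]' 40 && python3 steer.py '[-40,-27,-3,0,0,-40,-27,-3,0,0,-40,-27,-3,0,0,-40,-27,-3,0,0,-40,-27,-3,0,0]' && python3 steer.py '[-13,-54,0,0,0,-13,-54,0,0,0,-13,-54,0,0,0,-13,-54,0,0,0]'
```

```text
clock: 0.72
position: [390.2, 484.5, 257.0]
ee_rot: [-0.0, 0.173, 0.985, -0.0]
ft_force: [-0.1, 0.0, -0.1]
gripper_width: 0.1
finger_force: 0.0
clock: 1.35
position: [531.9, 289.4, 272.1]
ee_rot: [-0.0, 0.173, 0.985, -0.0]
ft_force: [1.5, 0.1, 0.1]
gripper_width: 0.2
finger_force: 0.0
clock: 1.85
position: [505.9, 68.3, 272.1]
ee_rot: [-0.0, 0.173, 0.985, -0.0]
ft_force: [0.2, -0.9, -0.6]
gripper_width: -0.2
finger_force: 0.0
```

```bash
python3 steer.py '[0,0,0,0.174,0,0,0,0,0.174,0,0,0,0,0.174,0,0,0,0,0.174,0]'
python3 - <<'E'
from bench import ctrl, optics
s=optics.snapshot("wrist");print(s['hand_eye'].round(3),s['mtx'],s['D']);print(ctrl.state()['qpos'])
E
```

```text
clock: 2.35
position: [506.1, 70.0, 272.0]
ee_rot: [-0.0, 0.502, 0.865, -0.0]
ft_force: [-0.0, -0.1, 0.4]
gripper_width: -0.0
finger_force: 0.0
[[ 1.00000e-03 -9.46000e-01 -3.23000e-01  8.15910e+01]
 [ 1.00000e+00  1.00000e-03  1.00000e-03  5.95000e-01]
 [-0.00000e+00 -3.23000e-01  9.46000e-01 -1.31808e+02]
 [ 0.00000e+00  0.00000e+00  0.00000e+00  1.00000e+00]] [[354.48124308   0.         329.71980688]
 [  0.         354.48124308 241.01092239]
 [  0.           0.           1.        ]] [-0.04764324  0.          0.          0.          0.        ]
[-0.47076959  0.29381961  0.30542158  2.06503413 -0.12152242  0.80018685
  0.42409801]
```

```bash
python3 steer.py '[-35,-46,10,0,0,-35,-46,10,0,0,-35,-46,10,0,0,0,0,0,0,0]'
python3 - <<'E'
from bench import ctrl, optics
import cv2,pickle
st=ctrl.state();s=optics.snapshot("wrist");pickle.dump((st,s),open('w1.pkl','wb'));print(st['position'])
cv2.imwrite('pics/w1.png',cv2.convertScaleAbs(s['image'],alpha=1.5,beta=15))
E
```

```text
clock: 2.9
position: [436.5, -94.1, 241.6]
ee_rot: [-0.001, 0.502, 0.865, -0.001]
ft_force: [0.1, 0.6, 0.5]
gripper_width: 0.1
finger_force: 0.0
[436.51466575 -94.12516051 241.61427209]
```

View pics/w1.png

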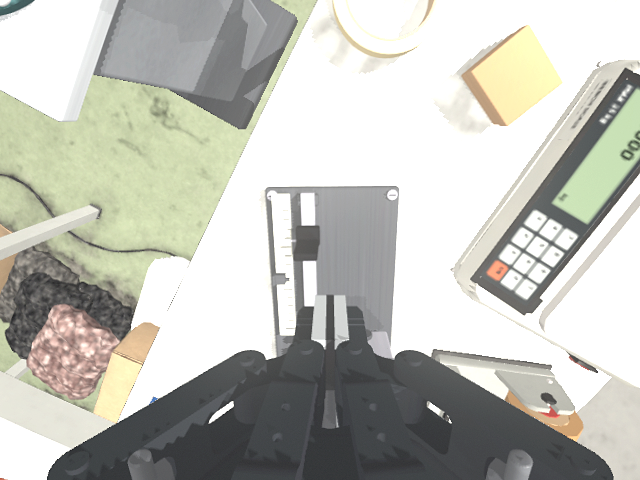

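The wrist view shows the base's outer edge at row 186 (265-398), the pointer fin at (307,243) and the clip at (279,279). I'll enlarge that area.

Run:
```python
import cv2,pickle
st,s=pickle.load(open('w1.pkl','rb'))
cv2.imwrite('pics/w1c.png',cv2.resize(s['image'][180:345,258:408],None,fx=3.6,fy=3.6,interpolation=cv2.INTER_CUBIC))
```

```text
(no output)
```

View pics/w1c.png

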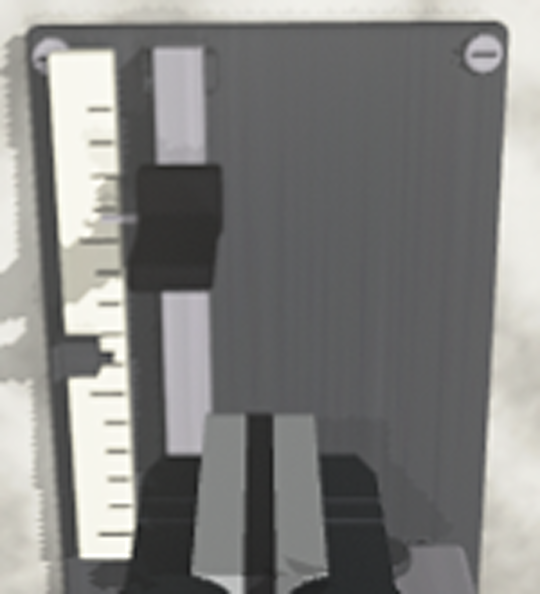

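```bash
cat >> h.py <<'E'
from scipy.spatial.transform import Rotation as Rn
def wcam(st,s):
    T=np.eye(4);q=st['ee_rot'];T[:3,:3]=Rn.from_quat([*q[1:],q[0]]).as_matrix();T[:3,3]=st['position']
    M=np.linalg.inv(T@s['hand_eye']);return dict(rvec=Rn.from_matrix(M[:3,:3]).as_rotvec(),tvec=M[:3,3],mtx=s['mtx'],D=s['D'])
E
python3 - <<'E'
from h import *
st,s=pickle.load(open('w1.pkl','rb'));d['w']=wcam(st,s)
P=lambda a:np.array(a,float)/3.6+[258,180]
rows=[533,506,478,450,422,393,None,333,303,272,240,None,178,143,108]
obs=[((-75,170,10),(30,25)),((65,170,10),(507,25)),((-67,164,18),(48,50)),((-49,164,18),(113,50)),((-30,164,22),(179,47))]
f=lambda p:np.concatenate([(proj('w',world(p,g))[0]-P(o)) for g,o in obs]+[[proj('w',world(p,(-52,8+10*k,18)))[0][1]-(180+r/3.6)] for k,r in enumerate(rows) if r])
p=least_squares(f,[517,-220,.528],loss='soft_l1').x;print(p,f(p).round(1));np.save('pose.npy',p)
for nm,g,r in(('clip tip',(-56,26),357),('clip top',(-60,29),356),('needle z22',(-47,22),217),('needle z32',(-47,32),217),('fin top far',(-30,75),168),('fin top near',(-30,75),212)):
    y=least_squares(lambda y:proj('w',world(p,(g[0],8+y[0],g[1])))[0][1]-(180+r/3.6),[60]).x[0];print(nm,y)
print(np.array(px('top',(0,0))))
E
```

```text
[ 520.44800642 -223.11066935    0.52524637] [-1.6  0.6  1.5  0.   0.2  0.9 -0.2  0.8 -0.1  2.3 -0.3 -0.3 -0.2 -0.2
 -0.3 -0.3 -0.1 -0.2 -0.2 -0.1 -0.8 -0.3  0. ]
clip tip 65.60846216128397
clip top 67.33767470485576
needle z22 108.42942078284223
needle z32 111.81174525429292
fin top far 138.90366868425969
fin top near 127.59108837502978
[312. 155.]
```

Pointer at about 108 and clip at about 66, both consistent with the top and scene fit. Lowering closed fingers outside the fin.

```bash
python3 steer.py '[-10,-26,40,0,0,0,0,50,0,0,0,0,50,0,0,0,0,42,0,0,0,0,0,0,0]'
cat > where.py <<'E'
from h import *
from bench import ctrl, optics
import sys
p=np.load('pose.npy');st=ctrl.state();e=st['position'][:2]-p[:2];c,s=np.cos(p[2]),np.sin(p[2])
F=st['ft_force'];q=st['ee_rot'];x=Rn.from_quat([*q[1:],q[0]]).as_matrix()[:,0]
print('gauge x,y,z',(c*e[0]+s*e[1]).round(1),(-s*e[0]+c*e[1]).round(1),st['position'][2].round(1),'F gx,gy,gz',(c*F[0]+s*F[1]).round(1),(-s*F[0]+c*F[1]).round(1),F[2].round(1),'yaw err',(np.arctan2(x[1],x[0])-np.pi/2-p[2]).round(3),st['clock'])
E
python3 where.py
```

```text
clock: 3.58
position: [421.8, -109.9, 58.1]
ee_rot: [-0.003, 0.498, 0.867, -0.0]
ft_force: [0.2, 0.3, 0.5]
gripper_width: 0.1
finger_force: 0.0
gauge x,y,z -28.5 147.4 58.1 F gx,gy,gz 0.3 0.2 0.5 yaw err 0.004 3.575
```

```bash
python3 steer.py '[-15,-3,0,0,0,-15,-2,0,0,0,-15,0,0,0,0,-15,0,0,0,0,-15,0,0,0,0]'; python3 where.py;python3 steer.py '[-15,0,0,0,0,-10,0,0,0,0,-6,0,0,0,0,0,0,0,0,0]'; python3 where.py
python3 - <<'E'
from bench import ctrl, optics
import cv2,pickle
st=ctrl.state();s=optics.snapshot("wrist");pickle.dump((st,s),open('w2.pkl','wb'))
cv2.imwrite('pics/w2.png',cv2.resize(s['image'],None,fx=1.25,fy=1.25,interpolation=cv2.INTER_CUBIC))
E
```

```text
clock: 4.2
position: [456.4, -180.1, 60.8]
ee_rot: [0.0, 0.499, 0.867, 0.0]
ft_force: [-0.4, 1.3, 1.1]
gripper_width: 0.2
finger_force: 0.9
gauge x,y,z -33.9 69.3 60.8 F gx,gy,gz 0.3 1.4 1.1 yaw err 0.001 4.2
clock: 4.7
position: [471.6, -206.6, 60.2]
ee_rot: [0.001, 0.499, 0.866, -0.0]
ft_force: [0.2, -0.1, 0.5]
gripper_width: 0.0
finger_force: 0.0
gauge x,y,z -34.0 38.8 60.2 F gx,gy,gz 0.2 -0.2 0.5 yaw err 0.0 4.7
```

View pics/w2.png

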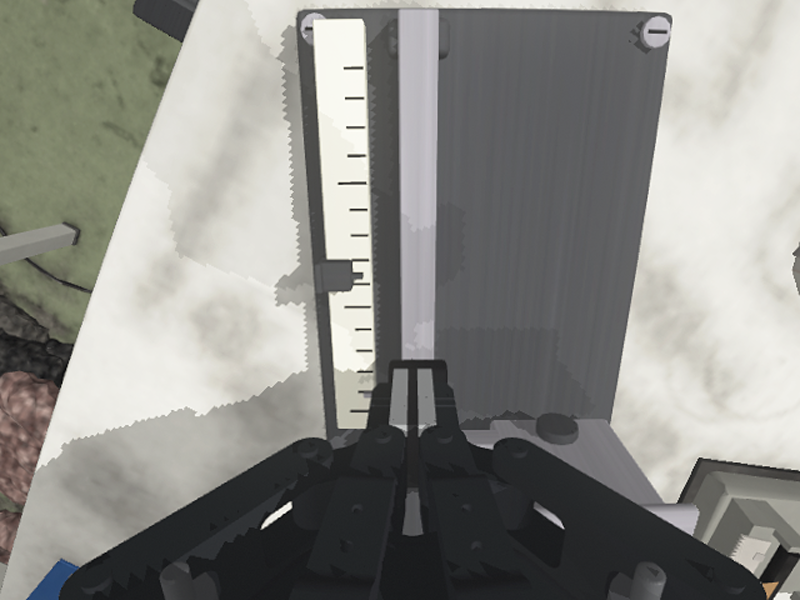

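```bash
cat > fit.py <<'E'
from h import *
st,s=pickle.load(open('w2.pkl','rb'));d['w']=wcam(st,s)
rows=[411,391,372,351,329,307,None,260,235,209,183,156,128,98,68]
obs=[((-75,170,10),(299,11)),((65,170,10),(672,14)),((-67,164,18),(314,20)),((-49,164,18),(363,20)),((-67,-6,18),(338,429)),((-39,164,22),(399,10)),((-21,164,22),(438,10))][:5]
f=lambda p:np.concatenate([(proj('w',world(p,g))[0]-np.array(o)/1.25) for g,o in obs]+[[proj('w',world(p,(-52,8+10*k+p[3],18)))[0][1]-r/1.25] for k,r in enumerate(rows) if r])
p=least_squares(f,[517,-220,.528,0],loss='soft_l1').x;print(p,f(p).round(1))
for nm,g,r in(('clip tip',(-56,26),275),('clip top far',(-60,29),261),('clip top near',(-60,29),289),('foot end -16',(-30,34),361)):
    y=least_squares(lambda y:proj('w',world(p,(g[0],8+y[0],g[1])))[0][1]-r/1.25,[60]).x[0];print(nm,y)
print(proj('w',world(p,[(-30,24+y,34) for y in(0,20,30)]))*1.25)
np.save('pose.npy',p)
E
python3 fit.py; python3 where.py
```

```text
[ 519.73777358 -223.68107987    0.5251813     0.58278241] [-3.4 -1.9  4.6 -0.1 -0.8  0.5  1.4  0.1 -0.2  6.4 -0.6  0.  -0.8 -0.5
 -0.1 -0.2 -0.1  0.2  0.6  0.2 -0.  -0.2  0.4  0.4]
clip tip 66.5090001132662
clip top far 72.81902976347176
clip top near 61.74726800825888
foot end -16 33.539521973205595
[[417.86825022 399.61847552]
 [418.16893521 355.36797156]
 [418.32582548 331.91319435]]
gauge x,y,z -33.1 39.3 60.2 F gx,gy,gz 0.4 0.3 -0.9 yaw err 0.001 4.75
```

```bash
python3 steer.py '[-6,0,0,0,0,-5,0,0,0,0,-3,0,0,0,0,0,0,0,0,0]'; python3 where.py; python3 steer.py '[-1.5,0,0,0,0,-1.5,0,0,0,0,0,0,0,0,0]'; python3 where.py
```

```text
clock: 5.25
position: [478.4, -218.4, 60.3]
ee_rot: [0.0, 0.499, 0.867, -0.0]
ft_force: [-1.7, 0.7, -1.0]
gripper_width: 0.3
finger_force: 0.3
gauge x,y,z -33.1 25.3 60.3 F gx,gy,gz -1.1 1.4 -1.0 yaw err 0.001 5.25
clock: 5.62
position: [478.5, -218.6, 60.3]
ee_rot: [-0.002, 0.498, 0.867, 0.001]
ft_force: [-2.9, 5.7, 4.3]
gripper_width: -0.0
finger_force: 2.8
gauge x,y,z -33.1 25.1 60.3 F gx,gy,gz 0.4 6.4 4.3 yaw err 0.002 5.625
```

```bash
python3 steer.py '[8,0,0,0,0,7,0,0,0,0,0,0,-50,0,0,0,0,-50,0,0,0,0,0,0,0]'; python3 where.py
python3 - <<'E'
from bench import ctrl, optics
import cv2,pickle
st=ctrl.state();s=optics.snapshot("wrist");pickle.dump((st,s),open('w3.pkl','wb'))
cv2.imwrite('pics/w3.png',cv2.resize(s['image'][100:400,200:520],None,fx=2,fy=2,interpolation=cv2.INTER_CUBIC))
E
```

```text
clock: 6.25
position: [475.1, -209.0, 163.8]
ee_rot: [0.005, 0.499, 0.867, 0.001]
ft_force: [0.4, 0.3, -0.5]
gripper_width: 0.1
finger_force: 0.0
gauge x,y,z -31.3 35.1 163.8 F gx,gy,gz 0.5 0.1 -0.5 yaw err 0.001 6.25
```

View pics/w3.png

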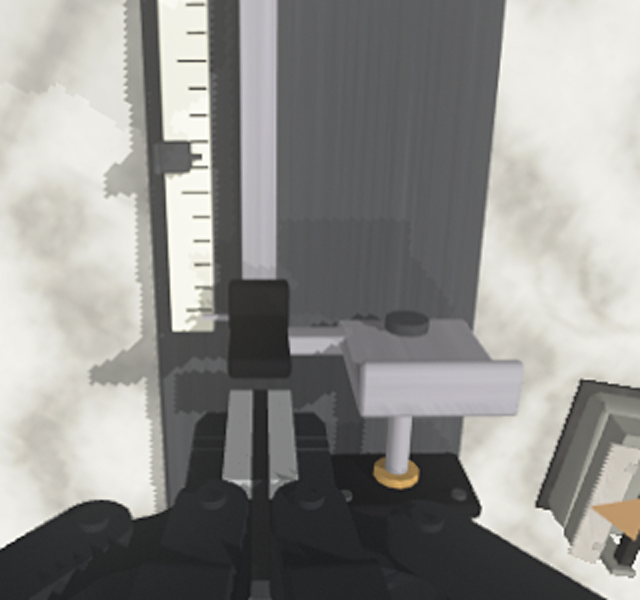

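The pointer fin sits at (260,325) in front of the arm at (315,340), with the needle at the zero tick and the clip untouched at (175,156). Next I move over the gap behind the handle plate.

```bash
python3 steer.py '[-23,20,0,0,0,-23,20,0,0,0,-22,21,0,0,0,0,0,20,0,0,0,0,0,0,0]'; python3 where.py
python3 - <<'E'
from bench import ctrl, optics
import cv2,pickle
st=ctrl.state();s=optics.snapshot("wrist");pickle.dump((st,s),open('w4.pkl','wb'))
cv2.imwrite('pics/w4.png',cv2.resize(s['image'][80:400,140:540],None,fx=1.8,fy=1.8,interpolation=cv2.INTER_CUBIC))
E
```

```text
clock: 6.92
position: [557.3, -234.9, 137.5]
ee_rot: [-0.003, 0.499, 0.867, -0.001]
ft_force: [-0.3, 0.4, -0.4]
gripper_width: 0.2
finger_force: 0.0
gauge x,y,z 26.9 -28.5 137.5 F gx,gy,gz -0.0 0.5 -0.4 yaw err 0.001 6.925
```

View pics/w4.png

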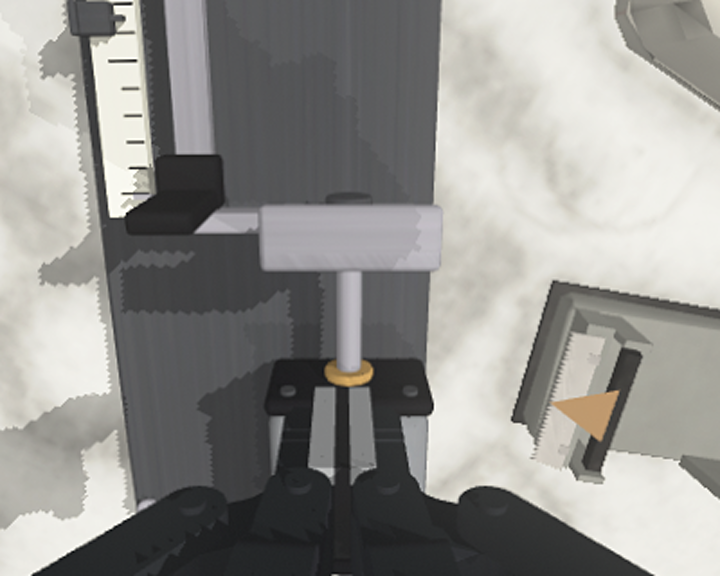

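View shows the fingers at column 343 over the gap between the plate (row 270) and housing flange (row 370), with the rod at column 349. I descend with a small shift.

```bash
python3 steer.py '[-4,3,10,0,0,0,0,30,0,0,0,0,30,0,0,0,0,12,0,0,0,0,0,0,0]'; python3 where.py;  python3 steer.py '[6,0,0,0,0,6,0,0,0,0,3,0,0,0,0,0,0,0,0,0]'; python3 where.py
```

```text
clock: 7.6
position: [563.4, -237.6, 57.7]
ee_rot: [-0.001, 0.499, 0.867, -0.0]
ft_force: [1.4, -0.7, 0.7]
gripper_width: 0.0
finger_force: 0.0
gauge x,y,z 30.8 -34.0 57.7 F gx,gy,gz 0.8 -1.3 0.7 yaw err 0.001 7.6
clock: 8.1
position: [556.3, -224.3, 58.7]
ee_rot: [0.0, 0.499, 0.867, 0.0]
ft_force: [0.5, -0.5, 0.2]
gripper_width: -0.3
finger_force: 0.0
gauge x,y,z 31.3 -18.9 58.7 F gx,gy,gz 0.2 -0.6 0.2 yaw err 0.001 8.1
```

```bash
for i in 1; do python3 steer.py '[2,0,0,0,0,0,0,0,0,0]' >/dev/null; python3 where.py; python3 steer.py '[2,0,0,0,0,0,0,0,0,0]'>/dev/null; python3 where.py; python3 steer.py '[2,0,0,0,0,0,0,0,0,0]'>/dev/null; python3 where.py;  done
```

```text
gauge x,y,z 31.1 -17.2 58.3 F gx,gy,gz -0.8 -0.0 -0.3 yaw err 0.001 8.35
gauge x,y,z 31.0 -15.0 58.2 F gx,gy,gz 0.7 0.1 -0.4 yaw err 0.001 8.6
gauge x,y,z 31.1 -13.7 58.4 F gx,gy,gz -0.4 -1.0 0.4 yaw err 0.001 8.85
```

```bash
python3 steer.py '[3,0,0,0,0,5,0,0,0,0,5,0,0,0,0,5,0,0,0,0,5,0,0,0,0]' >/dev/null; python3 where.py; python3 steer.py '[5,0,0,0,0,5,0,0,0,0,5,0,0,0,0,5,0,0,0,0,5,0,0,0,0]' >/dev/null; python3 where.py;  python3 steer.py '[4,0,0,0,0,3,0,0,0,0,2,0,0,0,0,0,0,0,0,0]' >/dev/null; python3 where.py
python3 - <<'E'
from bench import ctrl, optics
import cv2,pickle
st=ctrl.state();s=optics.snapshot("wrist");pickle.dump((st,s),open('w5.pkl','wb'))
cv2.imwrite('pics/w5.png',cv2.resize(s['image'][60:360,90:410],None,fx=2,fy=2,interpolation=cv2.INTER_CUBIC))
E
```

```text
gauge x,y,z 31.2 5.8 58.8 F gx,gy,gz -0.3 -7.4 -3.6 yaw err -0.001 9.475
gauge x,y,z 31.3 29.8 59.0 F gx,gy,gz -1.3 -8.9 -3.9 yaw err -0.002 10.1
gauge x,y,z 31.2 39.0 58.9 F gx,gy,gz -0.8 -7.7 -3.3 yaw err -0.002 10.6
```

View pics/w5.png

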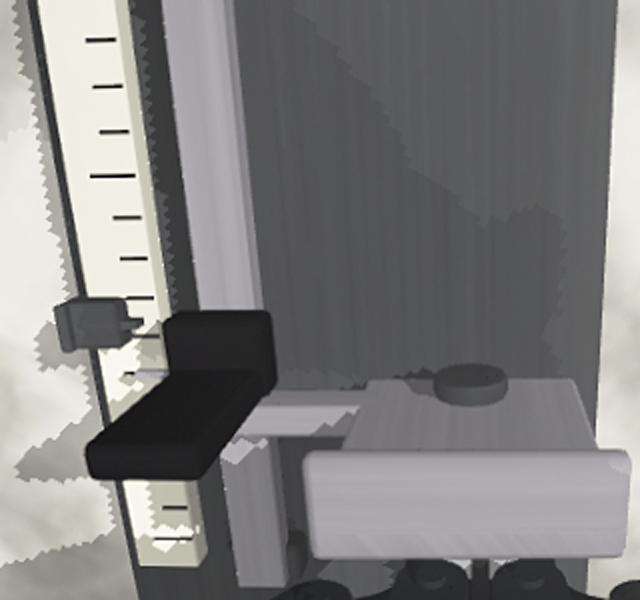

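Ten pictures used. In this one the needle is at crop (148,372), apparent 50.3 against the ticks, and the clip tip is at (137,323), apparent 63.3. The remaining pull is about 13 mm, so I take most of it and then track the clip by template matching, since the needle stays fixed in the image.

```bash
python3 steer.py '[3,0,0,0,0,3,0,0,0,0,2,0,0,0,0,1,0,0,0,0,0,0,0,0,0]' >/dev/null; python3 where.py
cat > chk.py <<'E'
from h import *
from bench import ctrl, optics
st0,s0=pickle.load(open('w5.pkl','rb'));st=ctrl.state();s=optics.snapshot('wrist');pickle.dump((st,s),open('w6.pkl','wb'))
g=lambda im:cv2.resize(cv2.cvtColor(im[60:360,90:410],cv2.COLOR_BGR2GRAY),None,fx=2,fy=2,interpolation=cv2.INTER_CUBIC)
a,b=g(s0['image']),g(s['image'])
for nm,(x0,x1,y0,y1) in dict(clip=(56,147,290,358),fin=(165,280,305,350),needle=(128,165,362,382),foot_arm=(240,370,380,440)).items():
    best=(-1,)
    for k in(1,1.03,1.06,.97):
        t=cv2.resize(a[y0:y1,x0:x1],None,fx=k,fy=k);m=cv2.matchTemplate(b,t,cv2.TM_CCOEFF_NORMED);_,v,_,l=cv2.minMaxLoc(m)
        if v>best[0]:best=(v,l[0]-x0*1.+(k-1)*(x1-x0)/2,l[1]-y0+(k-1)*(y1-y0)/2,k)
    print(nm,'shift',best)
# predicted: gauge y frame refit on clip/needle
p=np.load('pose.npy');
for nm,S,St,row,gp in(('needle',s0,st0,372,(-46,24)),('clip',s0,st0,323,(-56,26))):
    d['w']=wcam(St,S);print(nm,least_squares(lambda y:proj('w',world(p,(gp[0],8+y[0],gp[1])))[0][1]-(60+row/2),[60]).x)
E
python3 chk.py; python3 where.py
```

```text
gauge x,y,z 31.3 47.4 59.0 F gx,gy,gz -1.7 -8.2 -3.8 yaw err -0.002 11.275
clip shift (0.9474674463272095, 5.634999999999999, 31.98, 0.97)
fin shift (0.9961199164390564, 0.0, 0.0, 1)
needle shift (0.7162693738937378, -64.555, 56.7, 0.97)
foot_arm shift (0.9870404601097107, -1.0, 0.0, 1)
needle [52.83101849]
clip [66.26815975]
gauge x,y,z 31.3 47.4 59.0 F gx,gy,gz -0.7 -8.5 -4.1 yaw err -0.002 11.325
```

```bash
python3 steer.py '[2,0,0,0,0,1.8,0,0,0,0,0,0,0,0,0,0,0,0,0,0]' >/dev/null; python3 where.py; python3 chk.py|head -2; python3 where.py
python3 - <<'E'
from h import *
st,s=pickle.load(open('w6.pkl','rb'));g=cv2.cvtColor(s['image'],cv2.COLOR_BGR2GRAY)
print('cols',list(range(140,180,2)))
for r in range(226,258):print(r,*['%3d'%v for v in g[r,140:180:2]])
E
```

```text
gauge x,y,z 31.3 51.1 59.0 F gx,gy,gz -1.4 -8.8 -3.8 yaw err -0.002 11.825
clip shift (0.8408260345458984, 7.634999999999999, 45.98, 0.97)
fin shift (0.9963833093643188, 0.0, 0.0, 1)
gauge x,y,z 31.3 51.1 59.0 F gx,gy,gz -1.0 -8.9 -3.2 yaw err -0.002 11.875
cols [140, 142, 144, 146, 148, 150, 152, 154, 156, 158, 160, 162, 164, 166, 168, 170, 172, 174, 176, 178]
226 238 238 238 238 238 238 238 238 239 233 164 229 166 170 173 131  30  38  38  37
227 238 238 237 238 238 239 239 238 240 181 169 167 169 170 172 133  29  39  38  38
228 238 238 238 238 238 238 238 238 240 172 169 171 171 171 171 135  27  38  38  37
229 238 238 239 238 238 239 239 239 241 219 178 174 174 174 174 141  25  38  39  38
230 242 242 242 242 242 243 243 242 231 230 166 153 154 153 153 138  24  38  36  36
231 225 225 225 225 225 223 219 224 180 111  77  74  73  74  73 112  31  37  37  37
232  82  81  82  83  82  65  43  89 144  36  32  33  33  33  33  96  54  36  38  38
233  51  52  54  52  53  55  59  62  44 124 121 122 122 122 123 126  67  36  37  38
234  59  60  60  61  61  63  68  67  56 226 173 176 175 176 176 
[... 1251 characters left out ...]
  95  98  99  41  25  26  28
250  89  89  88  88  88  89  88  73  49  57  35  30  24  25  32  35  23  27  28  27
251  88  88  88  89  89  89  88  73  64  38 119 156 157 160 122  26  26  27  28  28
252  89  89  90  89  90  88  87  75  69  38 180 197 197 203 100  27  26  28  28  26
253  89  90  89  90  90  89  89  76  63 119 194 193 195 148  17  26  26  28  27  27
254  89  89  91  89  89  88  88  76  93 182 193 193 201  63  25  26  26  27  27  27
255  88  88  88  87  86  86  83  64 161 194 192 196 133  19  26  25  27  26  28  27
256  78  73  68  67  66  65  67 126 191 193 193 175  38  23  26  27  25  28  28  28
257  64  99 172 171 206 241 243 182 194 192 199  96  21  26  26  27  25  26  28  27
```

Needle at row about 246.8, clip tip centre about 244.7: roughly 1 mm remains, in agreement with the prediction. Final nudge and hold.

```bash
python3 steer.py '[1,0,0,0,0,0,0,0,0,0,0,0,0,0,0,0,0,0,0,0,0,0,0,0,0]' >/dev/null; python3 where.py; python3 steer.py '[0,0,0,0,0,0,0,0,0,0,0,0,0,0,0]'>/dev/null; python3 chk.py|head -1; python3 where.py
python3 - <<'E'
from h import *
st,s=pickle.load(open('w6.pkl','rb'));g=cv2.cvtColor(s['image'],cv2.COLOR_BGR2GRAY)
print('cols',list(range(140,180,2)))
for r in range(240,260):print(r,*['%3d'%v for v in g[r,146:180:2]])
E
```

```text
gauge x,y,z 31.3 51.9 59.0 F gx,gy,gz -1.0 -9.2 -3.9 yaw err -0.002 12.5
clip shift (0.7799195051193237, 7.634999999999999, 48.98, 0.97)
gauge x,y,z 31.3 51.9 59.0 F gx,gy,gz -1.7 -9.3 -3.5 yaw err -0.002 12.925
cols [140, 142, 144, 146, 148, 150, 152, 154, 156, 158, 160, 162, 164, 166, 168, 170, 172, 174, 176, 178]
240  89  85  81  70  72  66 212 167 182 193 193 192 183 148  26  36  36
241  89  88  85  72  70  66 144 176 170 184 192 192 192 152  25  35  37
242  88  89  88  75  71  66 120 199 149 141 195 192 193 161  23  36  37
243  88  89  88  78  70  62  81 151  89  70 198 196 197 170  21  36  37
244  89  89  87  80  67  57  71  88  89  85 161 148 150 134  29  37  33
245  88  88  89  82  75  81 132 138 138 133 139 125  94  98  49  32  29
246  91  91  90  83  85  82 178 174 174 171 167 166 112 116  61  28  28
247  91  92  91  85  89  62 189 187 188 188 181 140 115 116  44  27  27
248  90  91  89  85  77  59 186 187 186 187 187 118 115  86  22  28  27
249  88  90  90  86  61  53 133 191 193 193 184 163 156  42  26  27  28
250  90  89  91  88  65  42  66 148 151 151 144 147 127  23  25  26  27
251  88  90  89  87  71  61  65  65  62  63  66  71  39  26  27  27  28
252  88  89  88  88  74  70  66  84  80  82  87  21  25  26  28  27  27
253  88  89  89  88  77  69  62 165 172 174 111  24  26  27  26  27  27
254  90  89  88  89  79  68  64 194 196 204  67  27  27  27  27  28  28
255  91  90  88  89  69  59 157 194 197 134  19  28  28  25  28  27  27
256  90  90  90  89  49  90 193 194 174  37  23  27  27  28  29  27  28
257  78  79  79  71  36 168 194 199  97  21  27  27  26  27  27  28  27
258 115 115 115 109 160 193 195 155  22  26  27  27  27  28  28  27  26
259 179 183 183 181 193 194 200  79  22  26  27  27  27  27  27  28  27
```

Run:
```python
from h import *
st,s=pickle.load(open('w5.pkl','rb'));g=cv2.cvtColor(s['image'],cv2.COLOR_BGR2GRAY)
print('    ',*['%3d'%v for v in range(140,176,2)])
for r in range(204,250):print(r,*['%3d'%v for v in g[r,140:176:2]])
p=np.load('pose.npy')
from bench import ctrl, optics
st6,s6=pickle.load(open('w6.pkl','rb'))
for S,St in((s,st),(s6,st6)):
    d['w']=wcam(St,S)
    for z in(20,26,29):print(z,proj('w',world(p,[(-56,8+66.3+q,z) for q in(-6,0,6)])).round(1).tolist())
```

```text
140 142 144 146 148 150 152 154 156 158 160 162 164 166 168 170 172 174
204 238 238 238 238 238 238 238 238 238 238 238 239 239 240 198 201 197  76
205 238 238 238 238 237 238 238 238 238 238 238 239 239 240 200 200 207  75
206 239 239 239 239 239 239 239 240 241 241 241 241 241 242 204 200 199  79
207 247 247 246 246 245 243 243 246 247 246 246 246 246 242 211 201 199 103
208 154 153 154 153 150 205 233  67  72  71  71  70  70  58 219 201 199 115
209  47  48  48  48  49  53  81  55  59  63  65  68  71  63 226 201 199 127
210  57  57  58  59  64  68 123 215 212 213 214 214 215 213 229 201 200 132
211  68  69  69  68  71  67  58 248 243 243 243 243 243 242 233 202 199 161
212  83  82  83  80  68  67  58 233 239 239 239 239 239 239 236 202 199 183
213  81  81  84  82  68  66  59 224 238 238 238 238 238 238 238 202 198 182
214  84  83  83  81  69  69  62 226 238 238 238 238 238 238 239 202 198 186
215  83  82  83  79  70  68  62 219 239 238 238 238 239 238 240 201 200 190
216  81  82  83  80  70  68  63 216 240 239 239 238 239 238 239 201 200 191
217  83  82  82  80  71  68  64 203 241 
[... 2079 characters left out ...]
 137  57
245  97 249 246 246 247 248 213 206 202 174 143 137 137 137 137 126 100  54
246  81 250 246 246 246 251  98  25   1 173 181 176 166 167 168 169 115  75
247  73 254 246 246 247 244 124 174 111 185 187 187 180 172 172 171 116  59
248  63 254 246 246 248 214 175 209 177 187 185 186 186 179 170 138  89  22
249  61 254 246 246 241 188 192 193 193 187 188 188 189 188 182 149  40  26
20 [[156.3, 229.5], [154.4, 218.1], [152.5, 206.5]]
26 [[150.7, 233.2], [148.7, 221.4], [146.7, 209.5]]
29 [[147.8, 235.1], [145.8, 223.2], [143.6, 211.0]]
20 [[160.1, 253.3], [158.3, 242.5], [156.4, 231.3]]
26 [[154.9, 257.7], [152.9, 246.5], [150.9, 235.1]]
29 [[152.1, 259.9], [150.1, 248.6], [148.0, 237.0]]
```

```bash
python3 steer.py '[0.3,0,0,0,0,0,0,0,0,0,0,0,0,0,0,0,0,0,0,0,0,0,0,0,0]' >/dev/null; python3 where.py
python3 steer.py '[-1,0,0,0,0,-2,0,0,0,0,-4,0,0,0,0,-4,0,0,0,0,-4,0,0,0,0]' >/dev/null; python3 where.py
python3 steer.py '[-4,0,0,0,0,-4,0,0,0,0,-4,0,0,0,0,-4,0,0,0,0,-4,0,0,0,0]' >/dev/null; python3 where.py
python3 steer.py '[-4,0,0,0,0,-4,0,0,0,0,-4,0,0,0,0,-4,0,0,0,0,-3,0,0,0,0]' >/dev/null; python3 where.py
```

```text
gauge x,y,z 31.3 52.1 59.0 F gx,gy,gz -1.6 -8.9 -4.2 yaw err -0.002 13.55
gauge x,y,z 31.3 39.0 58.9 F gx,gy,gz -0.3 -6.1 -1.7 yaw err -0.001 14.175
gauge x,y,z 31.3 19.7 58.9 F gx,gy,gz -0.4 -4.2 -0.7 yaw err -0.001 14.8
gauge x,y,z 31.4 3.6 58.4 F gx,gy,gz 0.4 -4.1 2.0 yaw err 0.001 15.425
```

```bash
python3 steer.py '[-2,0,0,0,0,-2,0,0,0,0,-2,0,0,0,0,-2,0,0,0,0,-2,0,0,0,0]' >/dev/null; python3 where.py
python3 steer.py '[-1.5,0,0,0,0,-1.5,0,0,0,0,-1,0,0,0,0,-1,0,0,0,0,-1,0,0,0,0]' >/dev/null; python3 where.py
python3 steer.py '[-1,0,0,0,0,-1,0,0,0,0,-1,0,0,0,0,-1,0,0,0,0,-1,0,0,0,0]' >/dev/null; python3 where.py
```

```text
gauge x,y,z 31.2 -6.0 58.3 F gx,gy,gz 0.9 -3.7 1.9 yaw err 0.001 16.05
gauge x,y,z 31.2 -12.1 58.3 F gx,gy,gz 0.9 -3.3 1.0 yaw err 0.001 16.675
gauge x,y,z 30.5 -15.8 57.8 F gx,gy,gz 0.1 0.6 0.6 yaw err 0.001 17.3
```

```bash
python3 steer.py '[-8,0,0,0,0,-9,0,0,0,0,0,0,-30,0,0,0,0,-45,0,0,0,0,-45,0,0]' >/dev/null; python3 where.py
python3 steer.py '[30,0,0,0,0,40,0,0,0,0,30,0,-20,0,0,0,0,0,0,0]' >/dev/null; python3 where.py
python3 - <<'E'
from h import *
from bench import ctrl, optics
st=ctrl.state();s=optics.snapshot('wrist');pickle.dump((st,s),open('w7.pkl','wb'));d['w']=wcam(st,s);p=np.load('pose.npy')
g=cv2.cvtColor(s['image'],cv2.COLOR_BGR2GRAY)
P=lambda *G:proj('w',world(p,G)).round(1).tolist()
print('clip',P((-56,74.3,26)),'needle',P((-46,74.3,25)),'fin',P((-30,74.3,75)),'lip at home',P((57,16,88),(3,16,88),(3,-4,88)))
u,v=map(int,P((-50,74.3,26))[0])
print('     ',*['%3d'%q for q in range(u-26,u+22,2)])
for r in range(v-12,v+14):print(r,*['%3d'%q for q in g[r,u-26:u+22:2]])
# scene/top change check against start
for n in('top','scene'):
    t=optics.snapshot(n);cv2.imwrite(f'pics/{n}9.png',t['image']);df=cv2.absdiff(t['image'],d[n]['image']).max(2)>50
    _,_,S,_=cv2.connectedComponentsWithStats(df.astype(np.uint8));print(n,[x.tolist() for x in S[1:] if x[4]>25])
E
```

```text
gauge x,y,z 30.7 -34.7 179.4 F gx,gy,gz 0.9 -0.6 0.3 yaw err 0.0 17.925
gauge x,y,z 31.7 67.2 199.3 F gx,gy,gz 0.8 -0.1 0.4 yaw err 0.004 18.425
clip [[229.6, 208.9]] needle [[241.1, 208.6]] fin [[246.6, 224.4]] lip at home [[361.0, 302.2], [291.0, 301.9], [291.8, 324.4]]
      210 212 214 216 218 220 222 224 226 228 230 232 234 236 238 240 242 244 246 248 250 252 254 256
196 170 160  85  67  73 255 247 247 247 247 247 247 246 242 207 160  68  50  51  51  50  51  50  50
197 170 172  92  67  71 255 247 247 247 247 247 248 235 237 175 111  60  49  51  51  50  51  51  50
198 169 171 104  68  68 255 247 247 244 247 247 248 202 190 150 116  62  49  52  49  50  50  50  50
199 170 170 104  66  64 254 246 246 238 244 247 240 191 188 159 117  62  49  50  50  50  50  51  49
200 169 170 113  67  59 246 246 240 239 239 247 214 193 196 173 119  65  48  50  50  50  50  49  50
201 169 169 128  68  60 242 243 241 241 241 248 213 194 196 184 120  65  48  51  50  50  49  49  49
202 168 168 140  66  65 215 223 223 221 221 242 215 158 158 156 124  66  48  50  50  49  50  49  49
203 168 168 158  67  69  
[... 2121 characters left out ...]
4, 9740], [419, 232, 12, 16, 45], [460, 244, 33, 27, 434], [377, 246, 46, 31, 330], [356, 254, 82, 57, 906], [212, 260, 32, 14, 237], [348, 282, 17, 12, 104], [420, 282, 99, 52, 1911], [595, 321, 44, 9, 192], [534, 334, 14, 76, 244], [541, 334, 95, 76, 5398], [546, 412, 20, 14, 102], [580, 419, 16, 5, 29], [208, 440, 152, 40, 4506], [356, 442, 34, 38, 753]]
scene [[343, 0, 52, 24, 934], [598, 0, 29, 133, 1698], [349, 29, 45, 11, 236], [351, 40, 39, 10, 222], [390, 52, 3, 20, 27], [388, 74, 5, 18, 49], [387, 92, 17, 24, 222], [360, 126, 4, 19, 52], [365, 126, 4, 19, 56], [619, 145, 12, 49, 377], [607, 196, 22, 51, 463], [388, 206, 11, 12, 99], [385, 233, 10, 13, 116], [591, 262, 16, 38, 301]]
```

Needle and clip prong both centre on about row 210, the clip stands where it was, the slide is home and the arm is clear, so I hand in.

```bash
python3 -c "
from bench import ctrl, optics
print(ctrl.sign_off())"
```

```text
the job is handed in; nothing more can be done
None
```

I handed the job in with the pointer standing level with the clip to within about 0.7 mm by the wrist camera, at about 66 mm on the rule. The slide was eased back home, the clip is where it was, and the sign-off printed no verdict; I saw no contact with the tape, carton or stone but made no clean check of them.

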